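# Take the clamp carriage off the stringing stand and put it in the service cradle

### The arm

A 7-joint arm with a two-finger parallel gripper is mounted at the origin on the work surface. World frame = base frame: x ahead of the robot, y to its left, z up, the work surface at z = 0. Lengths are in m, angles in rad, forces in N, time in s.
With the tool pointing down it reaches from about 0.4 to 0.85 m from the base axis. Payload 4.4 kg.
Tool frame: the origin (TCP) lies at the very end of the fingers, on their centre line; the grasp point (between the pads) lies 19 mm behind it; z points along the fingers, y is the direction in which the jaws open and shut (so a half turn about z gives the same grasp; the last joint's range is limited). The gripper opens to 94 mm and grips with 3 to 60 N. Pads are 16 mm wide; open, the fingers measure 119 mm over their backs; the gripper's body (75 mm by 177 mm) begins 78 mm behind the grasp point.
Start: joints at [-1.24, 0.628, 0.038, 1.517, -0.027, 0.996, -0.02], TCP at [0.251, 0.6, 0.205] pointing down, gripper open.
Joint ranges: [-3.06, 3.06], [-0.37, 2.12], [-1.25, 1.32], [0.18, 2.47], [-1.1, 4.24], [0.23, 1.98], [-2.94, 2.94]. Speed limits (rad/s): [2.57, 2.57, 3.14, 3.14, 3.14, 3.14, 3.14].

### API

Orientations are given as a unit quaternion [w, x, y, z].
In Python, from bench import manip gives the robot as it stands.
- The arm moves only by the tool play_rows, never from a script. Its argument "plan" is a list of rows, each a list of 5 numbers: the opening, from 0 (shut) to 1 (fully open), then the shift along the tool's x, y, z in m, then the turn about the tool's z in degrees. A call has exactly 8 rows; each row shifts and turns the commanded pose from where the row before left it, along the tool's axes as they then stand; what a row does not reach is not made up. A row lasts 1/10 s, in which the tool goes at most 50 mm and 8.59 degrees, less where a joint would pass 70% of its speed; a pose out of reach is approached as far as the arm can. A call with a gripper value outside its range is refused whole. The fingers move at their own pace and stop on an object; "newtons" is the grip in N (left out, the last holds). Time passes only in rows, so rows that do not move let the fingers close, or fill a call up. It gives the time, the measured TCP pose, the force and the opening at its end, in the units of the state.
- manip.sense(): the state, without advancing time (a new reading comes with each control period).
- manip.camera(name): name is "scene" or "side" or "wrist"; returns a dict with "color" (384x512x3 uint8, red, green, blue), "K" (3x3 intrinsics, pixels), "extrinsics" (4x4, takes a point from camera to world coordinates). Camera axes: x right, y up, looking along -z (the intrinsics and any distortion apply to the point x, -y, -z); pixel columns grow to the right and rows downward; lengths in m; the calibration is good to about 2 mm. A picture is of the moment at which its call begins. There is no depth.
- manip.finish_job(): hands the job in, once; it reports no verdict.
The state is a dict: "t": time; "joint_positions": joint angles; "dq": joint speeds; "joint_efforts": joint torques, N m; "eef_pos": TCP position; "ee_rot": TCP orientation; "wrist_force": force on the tool from outside, world axes, zero at the start; "wrist_torque": the same for the moment, N m; "width": finger opening in m.
Only numpy, scipy, OpenCV 4.12 (cv2) and the standard library are available. Lean on these libraries where they do the work, as an engineer would, in place of code of your own. Each camera call takes 0.05 s, during which the arm holds its last target.

### The job

Swing the keeper arm of the stringing stand fully aside, slide the blue clamp carriage off the open end of its bar and set it down upright on the round rubber mat, letting go of it. Then take it up again with a new grip that suits the orange service cradle and lower it between the cradle's walls, upright and fully down on the cradle floor, its bored ends sticking out at the two open ends, and let go. Never drop or topple the carriage, and leave the tin and the two white bumper guards where they are.

Things in the scene. Friction and masses are not known exactly. Their poses are not given: they have to be found in the camera images.
- stand: Fixed grey stringing clamp stand with a hand crank. Origin at cart level under the centre of its post (50 x 40 mm, 145 mm tall), z up, +y along the bar to its open end. Square level steel bar, 12 x 12 mm, from the post (y 20 mm) to y 190 mm, axis 125 mm above the cart. Base plate x -55 to 55, y -55 to 230 mm, 8 mm thick; hinge block at y 190 to 226 mm, 42 mm high.
- bar_tip (a point): Centre of the open end of the guide bar; axes as the stand.
- keeper (a joint): Angle of the steel keeper arm that blocks the way just past the bar's open end. 0 = upright, blocking; grows as it swings down to the stand's +x side; 1.5 rad = stop, fully aside. Starts at 0 to 0.25. Stiff hinge: stays where left, about 2 N at the peg moves it.
- keeper_hinge (a point): Point on the keeper's hinge axis, fixed to the stand at x 0, y 208 mm, 35 mm above the cart; the axis runs along the stand's y. The arm is 24 mm wide, 10 mm thick (stand y 203 to 213 mm), its top 130 mm from the axis.
- keeper_peg (a point): Middle of the yellow peg of the keeper (16 mm diameter, 45 mm long), 120 mm from the hinge axis; the peg sticks out from the arm along the stand's +y, from y = 213 to 258 mm in the stand's frame.
- carriage: Blue metal clamp carriage: loose block 44 (x) x 66 (y) x 60 mm (z), 0.25 to 0.55 kg, origin at the centre of its underside. A 20 x 20 mm bore runs along y, axis 44 mm up; solid 34 mm below it, 6 mm roof. Starts hanging by the bore's roof on the bar (play 4 mm each side, 8 mm below), axes as the stand's, centre at stand y 60 to 110 mm, underside 77 mm above the cart.
- mat: Fixed round black rubber mat, 180 mm diameter, 3 mm thick, origin at the centre of its underside at cart level.
- cradle: Fixed orange service cradle, origin at cart level under its centre, z up. A channel open at top and both ends runs along y: 44 mm long, 52 mm between its walls (x), floor 20 mm above the cart, walls to 60 mm above the floor, then flared lips to 93 mm above the cart. Base plate 110 (x) x 90 (y) x 6 mm.
- cradle_seat (a point): Centre of the channel floor, place of the centre of the carriage's underside; axes as the cradle. The carriage goes in with its bore along the channel, either way round; the walls then cover its sides up past its top, and only its two ends, 11 mm proud of the channel, can be held.
- tin: Squat tin of grommets with green lid, 94 mm diameter, 50 mm high, loose; origin under its centre. Bystander.
- guard_a: White curved bumper guard, a loose strip about 180 mm long, 10 mm thick, 24 mm high, standing on edge; origin at cart level near its middle. Bystander.
- guard_b: A second white bumper guard, the same.
Not all that is in view belongs to the job. What is meant by the carriage is not red, and is the smaller of those in its own colour.

How it is judged:
On the way, in this order (a step that is already met when the one before it is completed fails the run):
1. the keeper arm is swung aside (more than 1.2 rad) (value of joint keeper above 1.2 rad), for 0.1 s.
2. the carriage is off the open end of the bar (y of carriage in the frame of bar_tip above 0.034 m), for 0.1 s.
3. the carriage stands upright, released, on the mat (centre within 60 mm of its centre) (horizontal distance between carriage and mat below 0.06 m and height (world z) of carriage below 0.008 m and angle between carriage's own z axis and vertical below 0.1 rad and contact force between the fingers and carriage below 0.1 N and linear speed of carriage below 0.02 m/s), for 0.2 s.
4. the carriage is lifted again, held by the fingers (height (world z) of carriage above 0.03 m and contact force between the fingers and carriage above 0.5 N), for 0.1 s.
At the end, for the whole second after the job is handed in: The carriage stands upright (within 0.07 rad) on the cradle's channel floor (underside within 4 mm of it), its bore along the channel, centred within 6 mm across and within 11 mm along the channel (both ends stick out), released and at rest (x of carriage in the frame of cradle_seat between -0.006 and 0.006 m and y of carriage in the frame of cradle_seat between -0.011 and 0.011 m and z of carriage in the frame of cradle_seat between -0.004 and 0.004 m and angle between carriage's own z axis and vertical below 0.07 rad and angle between the y axis of carriage and the y axis of cradle_seat, either way round below 0.15 rad and contact force between the fingers and carriage below 0.1 N and linear speed of carriage below 0.02 m/s); the robot touches nothing.
It fails at once if the carriage is dropped (moves faster than 0.45 m/s while no finger touches it) (linear speed of carriage above 0.45 m/s and contact force between the fingers and carriage below 0.1 N).
It fails at once if the carriage is toppled (tilted more than 0.8 rad) (angle between carriage's own z axis and vertical above 0.8 rad).
It fails at once if a bystander is moved more than 20 mm (distance of any of tin, guard_a, guard_b from where it was at the start of the episode above 0.02 m).
It also fails if it takes over 72 s, if anything falls off the work surface, if the arm or the gripper's body presses on something with over 40 N, if the wrist force passes 120 N, or if a joint passes its speed limit or range.

## Working session

There is one attempt and no reset: what is moved stays moved. The work goes in short steps, Python scripts to look and compute and a tool call to move; the robot and the scene stay as the last step left them, time stands still between calls to the robot, and variables do not carry over. Pictures are saved under pics/ and viewed, and the job is handed in when it is done.

Besides the shell and the picture viewer there is one more tool, called after "Call:" as name(argument=value, ...) on one line, values as JSON. play_rows: Moves the arm, as the interface text tells. Its arguments: {"type":"object","properties":{"plan":{"type":"array"},"newtons":{"type":"number"}},"required":["plan"]}

```bash
ls; mkdir -p pics
cat > h.py <<'E'
import numpy as np, cv2, json
from bench import manip
def snap(n,tag):
    d=manip.camera(n); cv2.imwrite(f'pics/{tag}.png',d['color'][:,:,::-1])
    np.savez(f'pics/{tag}.npz',K=d['K'],E=d['extrinsics'],c=d['color'],D=np.array(d.get('distortion',[]) ))
    return d
def ray(d,u,v):
    K,E=d['K'],d['E'] if 'E' in d else d['extrinsics']
    p=np.array([(u-K[0,2])/K[0,0],-(v-K[1,2])/K[1,1],-1.])
    return E[:3,3],E[:3,:3]@p
def onz(d,u,v,z):
    o,r=ray(d,u,v); return o+r*(z-o[2])/r[2]
def tri(d1,p1,d2,p2):
    o1,r1=ray(d1,*p1);o2,r2=ray(d2,*p2);r1=r1/np.linalg.norm(r1);r2=r2/np.linalg.norm(r2)
    t=np.linalg.lstsq(np.stack([r1,-r2],1),o2-o1,rcond=None)[0]
    a,b=o1+t[0]*r1,o2+t[1]*r2
    return (a+b)/2,np.linalg.norm(a-b)
def proj(d,P):
    K,E=d['K'],d['E'] if 'E' in d else d['extrinsics']
    p=E[:3,:3].T@(np.asarray(P)-E[:3,3]); return np.array([K[0,0]*p[0]/-p[2]+K[0,2],K[1,1]*-p[1]/-p[2]+K[1,2]])
E
python3 - <<'E'
from h import *
for n in ['scene','side','wrist']:
    d=snap(n,n+'0'); print(n,[k for k in d],d['K'].round(1).tolist(),d['extrinsics'].round(3).tolist())
s=manip.sense();print(s)
E
```

```text
pics
scene ['color', 'K', 'extrinsics'] [[369.1, 0.0, 257.7], [0.0, 369.1, 193.0], [0.0, 0.0, 1.0]] [[0.835, -0.396, 0.383, 1.003], [0.55, 0.612, -0.568, -0.602], [-0.01, 0.685, 0.729, 0.955], [0.0, 0.0, 0.0, 1.0]]
side ['color', 'K', 'extrinsics'] [[376.2, 0.0, 250.6], [0.0, 376.2, 198.1], [0.0, 0.0, 1.0]] [[0.782, 0.402, -0.477, -0.01], [-0.623, 0.481, -0.616, -0.645], [-0.018, 0.779, 0.627, 0.853], [0.0, 0.0, 0.0, 1.0]]
wrist ['color', 'K', 'extrinsics'] [[293.8, 0.0, 255.7], [0.0, 293.8, 191.2], [0.0, 0.0, 1.0]] [[0.386, -0.892, -0.235, 0.182], [0.922, 0.373, 0.101, 0.627], [-0.002, -0.255, 0.967, 0.383], [0.0, 0.0, 0.0, 1.0]]
{'t': 0.15, 'joint_positions': array([-1.23978519,  0.62912521,  0.0384661 ,  1.5181207 , -0.0269937 ,
        0.99630759, -0.02003556]), 'dq': array([-0.00086437, -0.00091059, -0.00019809, -0.00569087, -0.0005023 ,
        0.00102408,  0.0001954 ]), 'joint_efforts': array([ 1.63721183e-03, -5.50095212e+01,  1.14478759e+00, -1.86816859e+01,
       -5.22091985e-02,  2.10179156e-02,  9.03938735e-05]), 'eef_pos': array([0.25099777, 0.59903648, 0.20477681]), 'ee_rot': array([-1.31505227e-04,  1.97128951e-01,  9.80377303e-01, -7.09156131e-04]), 'wrist_force': array([0.0402796 , 0.60460878, 0.50929174]), 'wrist_torque': array([-0.05726892,  0.01843709, -0.02868006]), 'width': 0.09398760602300396}
```

View pics/scene0.png

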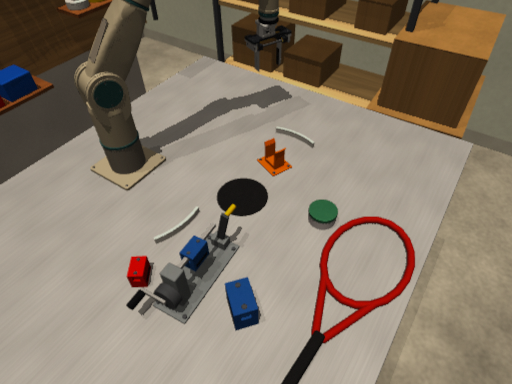

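View pics/side0.png

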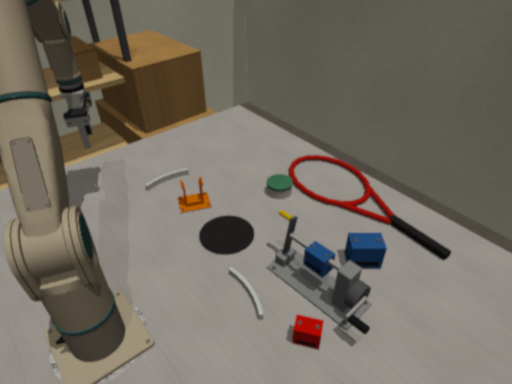

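View pics/wrist0.png

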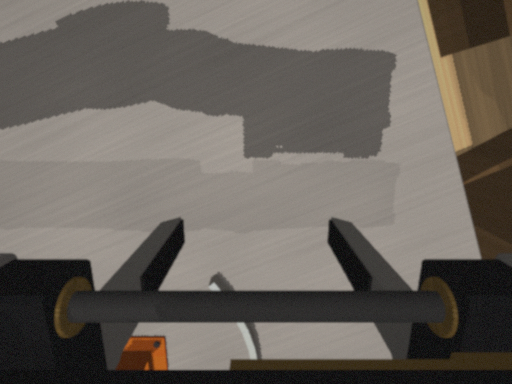

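The scene view shows the stand at about (195,275), the blue carriage on its bar at (195,252), the mat at (243,196), the cradle at (275,160), the tin at (323,212), and the guards at (295,135) and (178,225). In the side view the stand is at (318,280), the mat at (227,234) and the cradle at (194,195). I'll zoom in.

Run:
```python
import cv2
a=cv2.imread('pics/scene0.png');b=cv2.imread('pics/side0.png')
cv2.imwrite('pics/sc1.png',cv2.resize(a[190:330,120:270],None,fx=5,fy=4.2857,interpolation=cv2.INTER_CUBIC)[:600])
cv2.imwrite('pics/sd1.png',cv2.resize(b[200:340,250:400],None,fx=5,fy=4.2857,interpolation=cv2.INTER_CUBIC)[:600])
x=cv2.resize(a[130:190,240:310],None,fx=6,fy=6,interpolation=cv2.INTER_CUBIC);y=cv2.resize(b[165:225,165:225],None,fx=6,fy=6,interpolation=cv2.INTER_CUBIC)
cv2.imwrite('pics/cr1.png',cv2.hconcat([x,y]))
```

```text
(no output)
```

View pics/sc1.png

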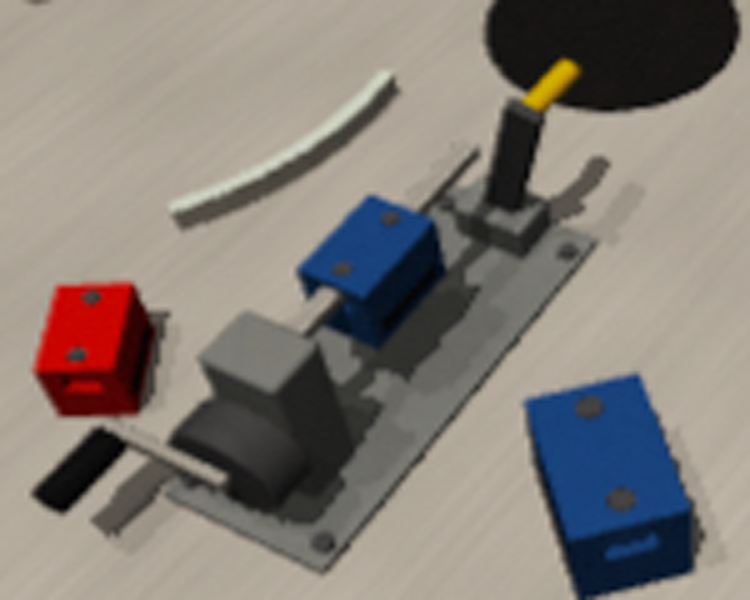

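View pics/sd1.png

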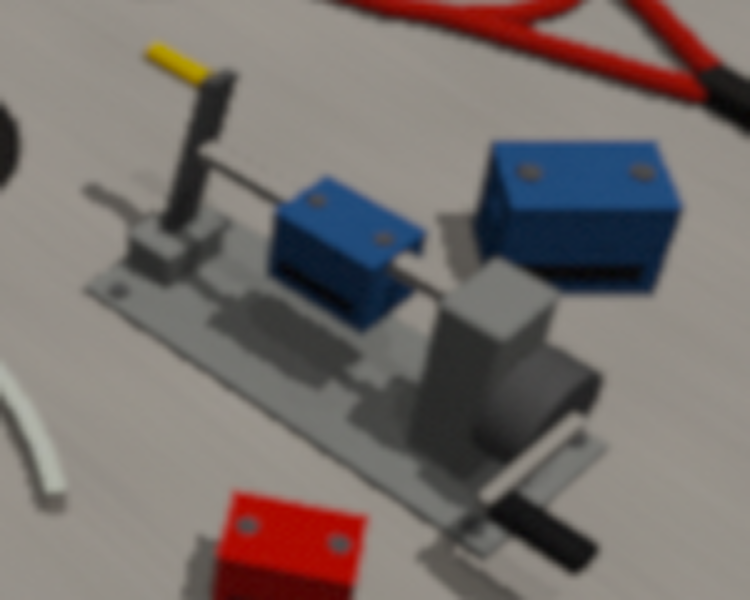

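View pics/cr1.png

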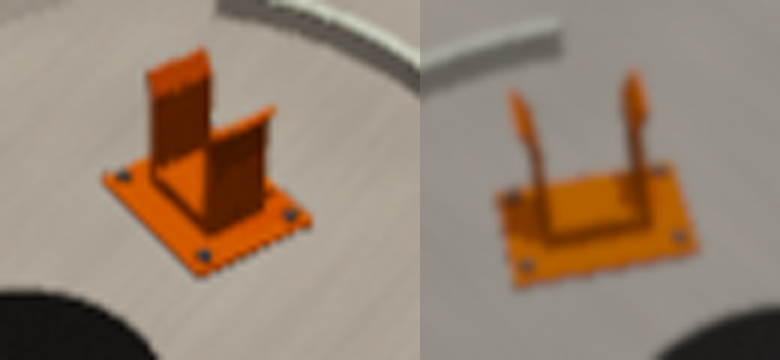

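```bash
cat > m1.py <<'E'
from h import *
L=lambda n:dict(np.load(f'pics/{n}.npz'))
sc,sd=L('scene0'),L('side0')
S=lambda p:(120+p[0]/5,190+p[1]*140/600); D=lambda p:(250+p[0]/5,200+p[1]*140/600)
if __name__=='__main__':
    print('stand')
    for p,l in [((597,240),'+55,230'),((325,568),'+55,-55'),((165,490),'-55,-55')]: print(l,onz(sc,*S(p),.008).round(4))
    for p,l in [((88,290),'-55,230'),((482,552),'-55,-55'),((607,445),'+55,-55')]: print(l,onz(sd,*D(p),.008).round(4))
    print('carriage top')
    for p in [(302,268),(372,196),(438,225),(365,298)]: print(onz(sc,*S(p),.137).round(4))
    for p in [(275,208),(325,178),(424,235),(375,270)]: print(onz(sd,*D(p),.137).round(4))
    print('post top')
    for p in [(203,355),(248,310),(322,338),(275,390)]: print(onz(sc,*S(p),.145).round(4))
    for p in [(440,297),(497,257),(558,297),(500,335)]: print(onz(sd,*D(p),.145).round(4))
    print('peg', tri(sc,S((568,70)),sd,D((155,52))),tri(sc,S((535,105)),sd,D((205,76))))
    print('cradle')
    for p in [(103,180),(200,275),(312,222)]: print(onz(sc,240+p[0]/6,130+p[1]/6,.006).round(4))
    for p in [(497,195),(515,288),(697,250),(668,165)]: print(onz(sd,165+(p[0]-420)/6,165+p[1]/6,.006).round(4))
    for d,n in ((sc,'sc'),(sd,'sd')):
        c=d['c']; 
        m=(c.max(2)<45).astype(np.uint8); nl,lab,st,ce=cv2.connectedComponentsWithStats(m)
        for i in range(1,nl):
            if st[i,4]>800:
                cn=cv2.findContours((lab==i).astype(np.uint8),0,1)[0][0][:,0]
                w=np.array([onz(d,u,v,.003)[:2] for u,v in cn]).astype(np.float32)
                print('mat?',n,st[i],cv2.minEnclosingCircle(w), w.min(0),w.max(0),w.mean(0))
E
python3 m1.py
```

```text
stand
+55,230 [ 0.5827 -0.0833  0.008 ]
+55,-55 [ 0.6036 -0.3623  0.008 ]
-55,-55 [ 0.4955 -0.3712  0.008 ]
-55,230 [ 0.4692 -0.0984  0.008 ]
-55,-55 [ 0.4921 -0.373   0.008 ]
+55,-55 [ 0.5999 -0.3663  0.008 ]
carriage top
[ 0.521 -0.256  0.137]
[ 0.5165 -0.1934  0.137 ]
[ 0.5612 -0.1914  0.137 ]
[ 0.5632 -0.2546  0.137 ]
[ 0.5127 -0.1946  0.137 ]
[ 0.551  -0.1934  0.137 ]
[ 0.5554 -0.2582  0.137 ]
[ 0.516  -0.2611  0.137 ]
post top
[ 0.5247 -0.3325  0.145 ]
[ 0.5226 -0.2972  0.145 ]
[ 0.5673 -0.2911  0.145 ]
[ 0.5707 -0.33    0.145 ]
[ 0.5194 -0.299   0.145 ]
[ 0.5639 -0.2969  0.145 ]
[ 0.5632 -0.335   0.145 ]
[ 0.5206 -0.3349  0.145 ]
peg (array([ 0.55160934, -0.05776866,  0.1499387 ]), np.float64(0.001765035364745265)) (array([ 0.55531043, -0.09466339,  0.15218216]), np.float64(0.002368893882738156))
cradle
[0.4075 0.2819 0.006 ]
[0.5058 0.2413 0.006 ]
[0.5398 0.3201 0.006 ]
[0.434  0.3592 0.006 ]
[0.3988 0.2777 0.006 ]
[0.4981 0.2388 0.006 ]
[0.5297 0.3175 0.006 ]
mat? sc [233  24  62  45 935] ((-0.10318783670663834, 1.1572500467300415), 0.29699549078941345) [-0.39249673  0.9278987 ] [0.08863714 1.4541024 ] [-0.09340945  1.1749583 ]
mat? sc [ 218  179   50   37 1371] ((0.4650382399559021, 0.09887480735778809), 0.08809326589107513) [0.3793608 0.0133457] [0.5528574  0.18500711] [0.4665864  0.09231606]
mat? sd [ 200  217   53   36 1515] ((0.46170392632484436, 0.09752017259597778), 0.08525697141885757) [0.37823313 0.01429263] [0.54559386 0.1803144 ] [0.4603764  0.09600753]
```

Call:
play_rows(plan=[[1, 0, 0, -0.002, 7.86], [1, 0, 0, -0.002, 7.86], [1, 0, 0, -0.002, 7.86], [1, 0, 0, -0.002, 7.86], [1, 0, 0, -0.002, 7.86], [1, 0, 0, -0.002, 7.86], [1, 0, 0, -0.002, 7.86], [1, 0, 0, -0.002, 7.86]], newtons=15)

```text
t: 0.95
eef_pos: [0.251, 0.5993, 0.2212]
ee_rot: [0.0, 0.682, 0.732, -0.0]
wrist_force: [-0.2, -0.3, -0.1]
width: 0.0938
```

Call:
play_rows(plan=[[1, -0.043, 0.0156, 0, 0], [1, -0.043, 0.0156, 0, 0], [1, -0.043, 0.0156, 0, 0], [1, -0.043, 0.0156, 0, 0], [1, -0.043, 0.0156, 0, 0], [1, -0.043, 0.0156, 0, 0], [1, -0.043, 0.0156, 0, 0], [1, -0.043, 0.0156, 0, 0]])

```text
t: 1.75
eef_pos: [0.4023, 0.2644, 0.2215]
ee_rot: [-0.0, 0.679, 0.734, 0.0]
wrist_force: [1.2, -0.4, -0.5]
width: 0.0938
```

Call:
play_rows(plan=[[1, -0.043, 0.0156, 0, 0], [1, -0.043, 0.0156, 0, 0], [1, -0.043, 0.0156, 0, 0], [1, -0.043, 0.0156, 0, 0], [1, -0.043, 0.0156, 0, 0], [1, -0.043, 0.0156, 0, 0], [1, -0.035, 0.0156, 0, 0], [1, 0, 0, 0, 0]])

```text
t: 2.55
eef_pos: [0.535, -0.0243, 0.2217]
ee_rot: [0.002, 0.683, 0.731, -0.001]
wrist_force: [-0.7, -0.0, -0.2]
width: 0.094
```

```bash
cat >> h.py <<'E'
def st():
    s=manip.sense(); p=s['eef_pos']; w,x,y,z=s['ee_rot']
    yy=np.array([2*(x*y-w*z),1-2*(x*x+z*z)]); print('t',round(s['t'],2),'p',p.round(4),'head',np.degrees(np.arctan2(yy[1],yy[0])).round(2),'F',s['wrist_force'].round(1),'w',round(s['width'],4),'j7',round(s['joint_positions'][6],2))
    return s
E
python3 - <<'E'
from h import *
st(); snap('wrist','w1'); snap('side','sd1b');
E
```

```text
t 2.55 p [ 0.535  -0.0243  0.2217] head 3.89 F [-0.7 -0.  -0.2] w 0.094 j7 0.29
```

View pics/w1.png

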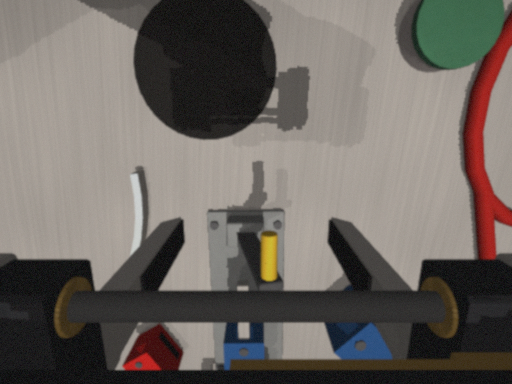

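View pics/sd1b.png

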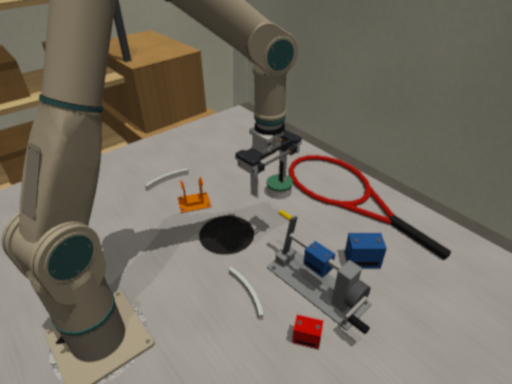

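```bash
python3 - <<'E'
import cv2
a=cv2.imread('pics/w1.png')
cv2.imwrite('pics/w1z.png',cv2.resize(a[150:370,180:330],None,fx=4,fy=2.7,interpolation=cv2.INTER_CUBIC))
E
python3 - <<'E'
from h import *
d=dict(np.load('pics/w1.npz')); c=d['c'].astype(int)
m=((c[:,:,0]>140)&(c[:,:,1]>100)&(c[:,:,2]<70)).astype(np.uint8)
print(cv2.boundingRect(m), cv2.minAreaRect(np.argwhere(m)[:,::-1].astype(np.float32)))
for u,v,z in [(269,235,.152),(269.5,278,.152),(209,211,.008),(284.5,210,.008)]: print(onz(d,u,v,z).round(4))
m=(d['c'].max(2)<45).astype(np.uint8); m[145:]=0
nl,lab,s,_=cv2.connectedComponentsWithStats(m);i=1+np.argmax(s[1:,4])
cn=cv2.convexHull(np.argwhere(lab==i)[:,::-1].astype(np.int32))[:,0]
w=np.array([onz(d,u,v,.003)[:2] for u,v in cn],np.float32)
print('mat',cv2.minEnclosingCircle(w),cv2.fitEllipse(w))
E
```

```text
(262, 236, 15, 45) ((269.0, 258.0), (44.0, 14.0), 90.0)
[ 0.5491 -0.0576  0.152 ]
[ 0.5531 -0.1015  0.152 ]
[ 0.4736 -0.0889  0.008 ]
[ 0.5795 -0.0803  0.008 ]
mat ((0.462857186794281, 0.10029950737953186), 0.08869694918394089) ((0.4628022313117981, 0.10056222975254059), (0.17535029351711273, 0.17671898007392883), 24.73712158203125)
```

View pics/w1z.png

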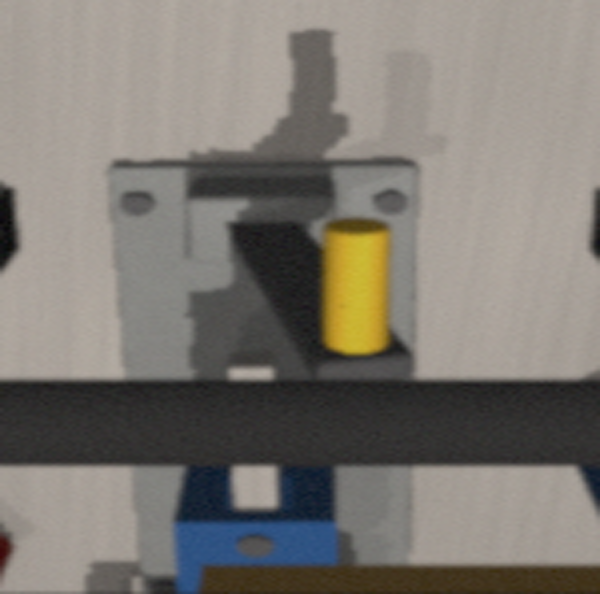

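Run:
```python
from h import *
st()
```

```text
t 2.65 p [ 0.5329 -0.0183  0.2211] head 4.27 F [0.  0.4 0.3] w 0.0936 j7 0.29
```

Call:
play_rows(plan=[[1, -0.019, 0.0047, 0, 0], [1, -0.019, 0.0047, 0, 0], [1, -0.019, 0.0047, 0.01, 0], [0.6, 0, 0, 0.02, 0], [0.6, 0, 0, 0.02, 0], [0.6, 0, 0, 0.02, 0], [0.6, 0, 0, 0.018, 0], [0.6, 0, 0, 0, 0]])

```text
t: 3.45
eef_pos: [0.5493, -0.0707, 0.1313]
ee_rot: [-0.003, 0.678, 0.735, -0.001]
wrist_force: [-0.7, 0.1, 0.8]
width: 0.058
```

Call:
play_rows(plan=[[0, 0, 0, 0, 0], [0, 0, 0, 0, 0], [0, 0, 0, 0, 0], [0, 0, 0, 0, 0], [0, 0, 0, 0, 0], [0, 0, 0, 0, 0], [0, 0, 0, 0, 0], [0, 0, 0, 0, 0]])

```text
t: 4.25
eef_pos: [0.5517, -0.0735, 0.1337]
ee_rot: [0.0, 0.68, 0.734, 0.0]
wrist_force: [-0.8, -0.2, 2.2]
width: 0.015
```

Run:
```python
from h import *
st(); 
a=snap('side','sd2')['color'];b=snap('scene','sc2')['color']
cv2.imwrite('pics/x2.png',cv2.resize(cv2.hconcat([a[150:330,200:400],b[140:320,120:320]]),None,fx=2,fy=2)[:,:,::-1])
```

```text
t 4.25 p [ 0.5517 -0.0735  0.1337] head 4.38 F [-0.8 -0.2  2.2] w 0.015 j7 0.45
```

View pics/x2.png

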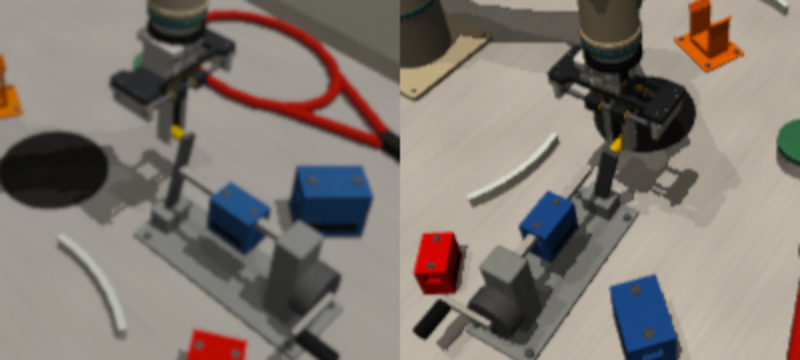

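```bash
python3 -c "
import numpy as np
t=np.linspace(.216,1.50,17);print([(round(float(a),4),round(float(-b),4)) for a,b in zip(np.diff(.12*np.sin(t)),np.diff(.12*np.cos(t)))])"
```

```text
[(0.0093, 0.0024), (0.0091, 0.0032), (0.0088, 0.0039), (0.0085, 0.0046), (0.0081, 0.0053), (0.0076, 0.0059), (0.0071, 0.0065), (0.0066, 0.007), (0.006, 0.0075), (0.0054, 0.008), (0.0047, 0.0084), (0.004, 0.0087), (0.0033, 0.009), (0.0026, 0.0093), (0.0018, 0.0095), (0.0011, 0.0096)]
```

Call:
play_rows(plan=[[0, 0, 0.0093, 0.0024, 0], [0, 0, 0.0091, 0.0032, 0], [0, 0, 0.0088, 0.0039, 0], [0, 0, 0.0085, 0.0046, 0], [0, 0, 0.0081, 0.0053, 0], [0, 0, 0.0076, 0.0059, 0], [0, 0, 0.0071, 0.0065, 0], [0, 0, 0.0066, 0.007, 0]])

```text
t: 5.15
eef_pos: [0.617, -0.0685, 0.0939]
ee_rot: [-0.0, 0.68, 0.734, -0.0]
wrist_force: [-2.4, -1.5, 1.1]
width: 0.0156
```

Call:
play_rows(plan=[[0, 0, 0.006, 0.0075, 0], [0, 0, 0.0054, 0.008, 0], [0, 0, 0.0047, 0.0084, 0], [0, 0, 0.004, 0.0087, 0], [0, 0, 0.0033, 0.009, 0], [0, 0, 0.0026, 0.0093, 0], [0, 0, 0.0018, 0.0095, 0], [0, 0, 0.001, 0.0076, 0]])

```text
t: 5.95
eef_pos: [0.6437, -0.0666, 0.0267]
ee_rot: [-0.001, 0.68, 0.734, -0.001]
wrist_force: [-12.3, 0.3, 21.0]
width: 0.0156
```

Run:
```python
from h import *
st(); 
a=snap('side','sd3')['color'];b=snap('scene','sc3')['color']
cv2.imwrite('pics/x3.png',cv2.resize(cv2.hconcat([a[150:330,200:400],b[140:320,120:320]]),None,fx=2,fy=2)[:,:,::-1])
```

```text
t 5.95 p [ 0.6437 -0.0666  0.0267] head 4.37 F [-12.3   0.3  21. ] w 0.0156 j7 0.45
```

View pics/x3.png

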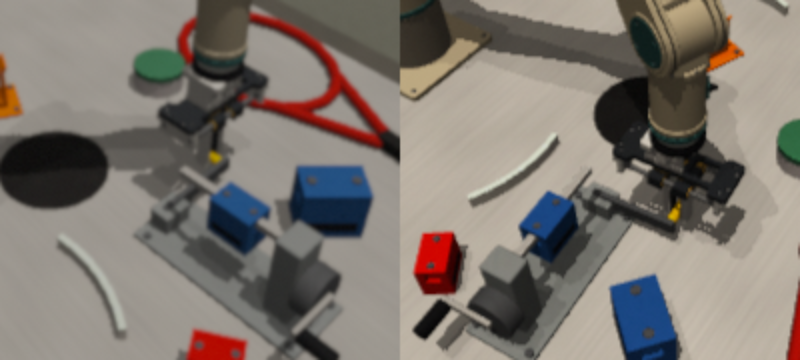

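Call:
play_rows(plan=[[0.5, 0, 0, -0.002, 0], [0.5, 0, 0, 0, 0], [0.5, 0, 0, 0, 0], [0.5, 0, 0, 0, 0], [0.5, 0, 0, -0.025, 0], [0.5, 0, 0, -0.05, 0], [1, 0, 0, -0.05, 0], [1, 0, 0, -0.05, 0]])

```text
t: 6.85
eef_pos: [0.6453, -0.0662, 0.2055]
ee_rot: [0.0, 0.68, 0.734, 0.0]
wrist_force: [0.5, 1.0, -0.6]
width: 0.0596
```

Call:
play_rows(plan=[[1, -0.03, -0.02, 0, 0], [1, -0.03, -0.02, 0, 0], [1, -0.03, -0.02, 0, 0], [1, -0.02, -0.02, 0, 0], [1, -0.02, -0.02, 0, 0], [1, -0.02, -0.02, 0, 0], [1, 0, 0, 0, 0], [1, 0, 0, 0, 0]])

```text
t: 7.65
eef_pos: [0.5374, -0.2252, 0.204]
ee_rot: [0.0, 0.68, 0.733, 0.0]
wrist_force: [0.2, -0.1, -0.1]
width: 0.0937
```

Run:
```python
from h import *
st(); 
a=snap('side','sd4')['color'];b=snap('scene','sc4')['color'];snap('wrist','w4')
cv2.imwrite('pics/x4.png',cv2.resize(cv2.hconcat([a[150:330,200:400],b[140:320,120:320]]),None,fx=2,fy=2)[:,:,::-1])
st()
```

```text
t 7.65 p [ 0.5374 -0.2252  0.204 ] head 4.31 F [ 0.2 -0.1 -0.1] w 0.0937 j7 0.67
t 7.8 p [ 0.5382 -0.2236  0.2036] head 4.51 F [-0.1 -0.5 -0.4] w 0.094 j7 0.67
```

View pics/x4.png

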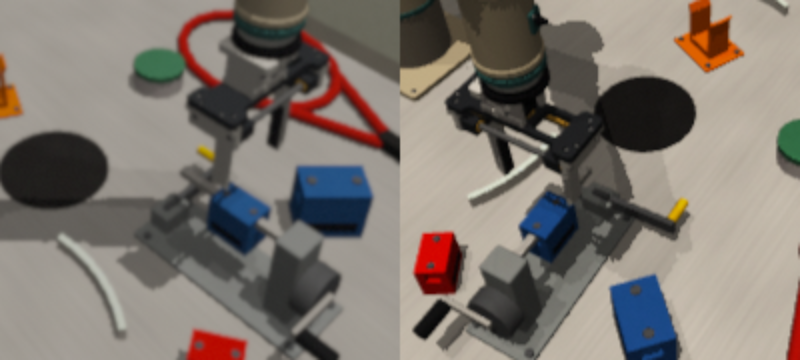

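View pics/w4.png

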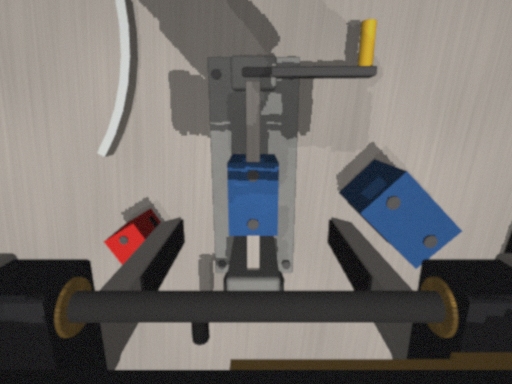

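Run:
```python
from h import *
d=dict(np.load('pics/w4.npz')); 
for u,v in [(229,164),(279,164),(229.5,235),(279.5,235)]: print(onz(d,u,v,.137).round(4))
print('peg',onz(d,370,20,.0435),onz(d,367,66,.0435), 'tipexpect')
```

```text
[ 0.5129 -0.1937  0.137 ]
[ 0.5549 -0.1904  0.137 ]
[ 0.5169 -0.258   0.137 ]
[ 0.5617 -0.2545  0.137 ]
peg [ 0.6428541  -0.04819059  0.0435    ] [ 0.64748071 -0.09223285  0.0435    ] tipexpect
```

Call:
play_rows(plan=[[1, 0, -0.0015, 0.02, 0], [1, 0, 0, 0.025, 0], [1, 0, 0, 0.025, 0], [1, 0, 0, 0.025, 0], [1, 0, 0, 0.02, 0], [1, 0, 0, 0, 0], [1, 0, 0, 0, 0], [1, 0, 0, 0, 0]], newtons=25)

```text
t: 8.6
eef_pos: [0.5367, -0.2252, 0.0898]
ee_rot: [0.001, 0.679, 0.734, 0.0]
wrist_force: [0.0, 0.2, 0.6]
width: 0.0939
```

Call:
play_rows(plan=[[0.3, 0, 0, 0, 0], [0.3, 0, 0, 0, 0], [0.3, 0, 0, 0, 0], [0.3, 0, 0, 0, 0], [0.3, 0, 0, 0, 0], [0.3, 0, 0, 0, 0], [0.3, 0, 0, 0, 0], [0.3, 0, 0, 0, 0]])

```text
t: 9.4
eef_pos: [0.5356, -0.2252, 0.0886]
ee_rot: [0.0, 0.68, 0.734, 0.0]
wrist_force: [-0.4, -0.2, -1.3]
width: 0.0439
```

Run:
```python
from h import *
st()
```

```text
t 9.4 p [ 0.5356 -0.2252  0.0886] head 4.38 F [-0.4 -0.2 -1.3] w 0.0439 j7 0.74
```

Call:
play_rows(plan=[[0.2, 0, 0, -0.002, 0], [0.2, 0, 0, -0.002, 0], [0.2, 0, 0, 0, 0], [0.2, 0.01, 0, 0, 0], [0.2, 0.01, 0, 0, 0], [0.2, 0.01, 0, 0, 0], [0.2, 0, 0, 0, 0], [0.2, 0, 0, 0, 0]])

```text
t: 10.2
eef_pos: [0.5334, -0.1947, 0.0927]
ee_rot: [0.0, 0.679, 0.734, -0.0]
wrist_force: [0.1, -0.2, -2.7]
width: 0.0439
```

Run:
```python
from h import *
st()
a=snap('side','sd5')['color'];b=snap('scene','sc5')['color'];st()
cv2.imwrite('pics/x5.png',cv2.resize(cv2.hconcat([a[200:320,240:380],b[190:310,140:280]]),None,fx=2.8,fy=2.8)[:,:,::-1])
```

```text
t 10.2 p [ 0.5334 -0.1947  0.0927] head 4.45 F [ 0.1 -0.2 -2.7] w 0.0439 j7 0.7
t 10.3 p [ 0.5334 -0.1957  0.0928] head 4.37 F [ 0.9  0.9 -3.1] w 0.0441 j7 0.7
```

View pics/x5.png

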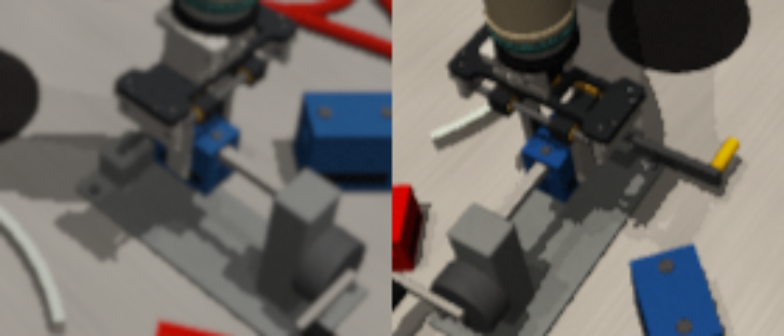

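Call:
play_rows(plan=[[0.2, 0.02, 0, 0, 0], [0.2, 0.02, 0, 0, 0], [0.2, 0.02, 0, 0, 0], [0.2, 0.02, 0, 0, 0], [0.2, 0.02, 0, 0, 0], [0.2, 0.02, 0, 0, 0], [0.2, 0.02, 0, 0, 0], [0.2, 0.02, 0, 0, 0]])

```text
t: 11.1
eef_pos: [0.5213, -0.0357, 0.0928]
ee_rot: [0.0, 0.68, 0.733, 0.0]
wrist_force: [-0.2, -0.5, -3.8]
width: 0.0438
```

Call:
play_rows(plan=[[0.2, 0.023, -0.008, 0, 0], [0.2, 0.023, -0.008, 0, 0], [0.2, 0.023, -0.008, 0, 0], [0.2, 0.023, -0.008, 0, 0], [0.2, 0.023, -0.008, 0, 0], [0.2, 0.023, -0.008, 0, 0], [0.2, 0, 0, 0, 0], [0.2, 0, 0, 0, 0]])

```text
t: 11.9
eef_pos: [0.4632, 0.0981, 0.0929]
ee_rot: [0.0, 0.679, 0.734, 0.0]
wrist_force: [1.1, -0.1, -3.1]
width: 0.0439
```

Call:
play_rows(plan=[[0.2, 0, 0, 0.01, 5.5], [0.2, 0, 0, 0.01, 5.5], [0.2, 0, 0, 0.01, 5.5], [0.2, 0, 0, 0.01, 5.5], [0.2, 0, 0, 0.01, 5.4], [0.2, 0, 0, 0.005, 0], [0.2, 0, 0, 0, 0], [0.2, 0, 0, 0, 0]])

```text
t: 12.7
eef_pos: [0.4631, 0.0976, 0.0379]
ee_rot: [0.0, 0.834, 0.552, 0.0]
wrist_force: [-0.3, -0.5, -3.0]
width: 0.0441
```

Run:
```python
from h import *
st()
a=snap('side','sd6')['color'];b=snap('scene','sc6')['color'];snap('wrist','w6');st()
cv2.imwrite('pics/x6.png',cv2.resize(cv2.hconcat([a[130:270,150:290],b[110:250,180:320]]),None,fx=2.8,fy=2.8)[:,:,::-1])
```

```text
t 12.7 p [0.4631 0.0976 0.0379] head -22.99 F [-0.3 -0.5 -3. ] w 0.0441 j7 -0.01
t 12.85 p [0.4631 0.0981 0.0381] head -22.99 F [ 0.7  0.2 -3.5] w 0.0437 j7 -0.01
```

View pics/x6.png

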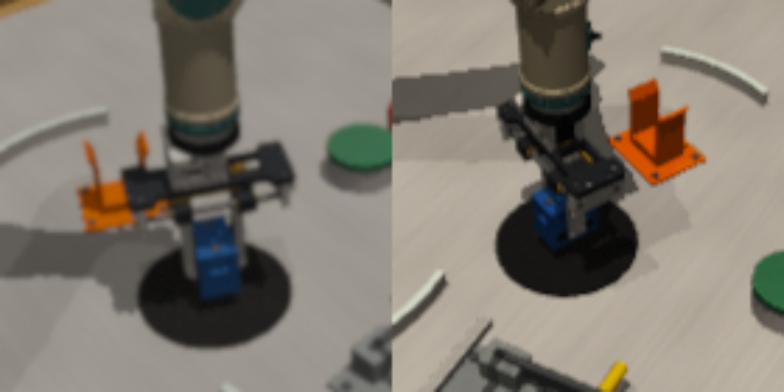

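View pics/w6.png

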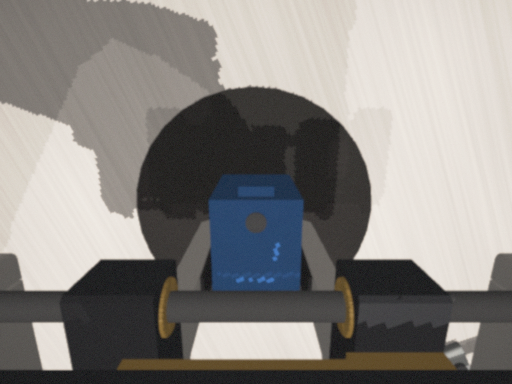

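Call:
play_rows(plan=[[0.2, 0, 0, 0.008, 0], [0.2, 0, 0, 0.006, 0], [0.2, 0, 0, 0.004, 0], [0.2, 0, 0, 0.002, 0], [0.2, 0, 0, 0.0015, 0], [0.2, 0, 0, 0.001, 0], [0.2, 0, 0, 0, 0], [0.2, 0, 0, 0, 0]])

```text
t: 13.65
eef_pos: [0.4627, 0.0982, 0.0152]
ee_rot: [0.0, 0.834, 0.552, 0.0]
wrist_force: [-0.1, -0.6, -3.3]
width: 0.0438
```

Call:
play_rows(plan=[[0.2, 0, 0, 0.0007, 0], [0.2, 0, 0, 0, 0], [0.2, 0, 0, 0.0007, 0], [0.2, 0, 0, 0, 0], [0.2, 0, 0, 0.0007, 0], [0.2, 0, 0, 0, 0], [0.2, 0, 0, 0, 0], [0.2, 0, 0, 0, 0]])

```text
t: 14.45
eef_pos: [0.4628, 0.0983, 0.0146]
ee_rot: [-0.0, 0.834, 0.552, 0.001]
wrist_force: [-3.2, 0.1, 15.7]
width: 0.0437
```

Call:
play_rows(plan=[[0.2, 0, 0, -0.001, 0], [0.2, 0, 0, 0, 0], [0.7, 0, 0, 0, 0], [0.8, 0, 0, 0, 0], [1, 0, 0, 0, 0], [1, 0, 0, 0, 0], [1, 0, 0, 0, 0], [1, 0, 0, 0, 0]])

```text
t: 15.25
eef_pos: [0.4626, 0.0982, 0.014]
ee_rot: [-0.0, 0.834, 0.552, -0.0]
wrist_force: [0.1, 0.4, 0.0]
width: 0.0884
```

Call:
play_rows(plan=[[1, 0, 0, -0.01, 0], [1, 0, 0, -0.03, 0], [1, 0, 0, -0.04, 0], [1, 0, 0, -0.04, 0], [1, 0, 0, -0.04, 0], [1, 0, 0, -0.02, 0], [1, 0, 0, 0, 0], [1, 0, 0, 0, 0]])

```text
t: 16.05
eef_pos: [0.4622, 0.0985, 0.1942]
ee_rot: [-0.0, 0.834, 0.552, 0.0]
wrist_force: [-0.0, -0.0, -0.5]
width: 0.0938
```

Run:
```python
from h import *
st()
a=snap('side','sd7')['color'];b=snap('scene','sc7')['color'];snap('wrist','w7');st()
cv2.imwrite('pics/x7.png',cv2.resize(cv2.hconcat([a[130:270,150:290],b[110:250,180:320]]),None,fx=2.8,fy=2.8)[:,:,::-1])
```

```text
t 16.05 p [0.4622 0.0985 0.1942] head -22.99 F [-0.  -0.  -0.5] w 0.0938 j7 -0.22
t 16.2 p [0.4616 0.0981 0.193 ] head -23.02 F [-0.4  0.8  0.6] w 0.0942 j7 -0.22
```

View pics/x7.png

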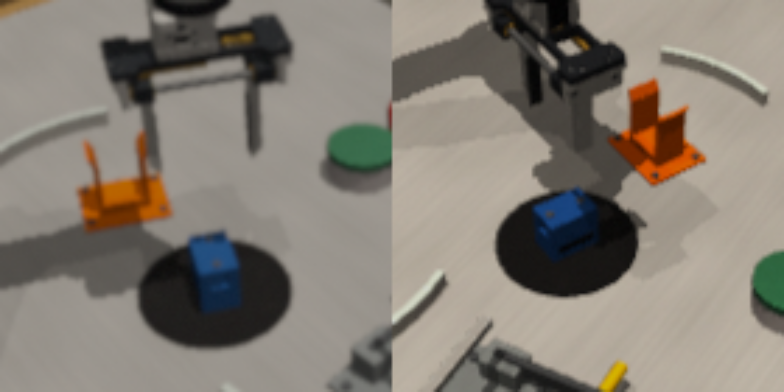

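View pics/w7.png

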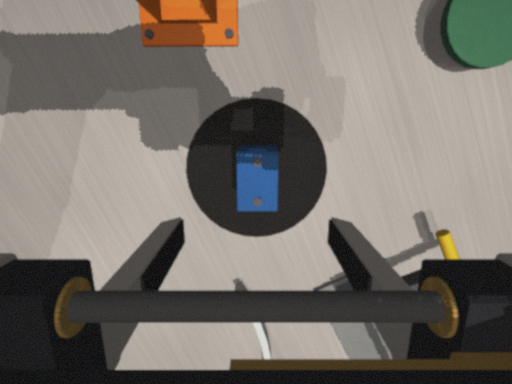

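Run:
```python
from h import *
d=dict(np.load('pics/w7.npz')); c=d['c'].astype(int)
m=((c[:,:,2]>70)&(c[:,:,2]>c[:,:,0]*1.6)&(c[:,:,2]>c[:,:,1]*1.2)).astype(np.uint8);m[:130]=0;m[220:]=0;m[:,:200]=0;m[:,300:]=0
print(cv2.boundingRect(m))
P=[onz(d,u,v,.063) for u,v in [(237,151.5),(278.5,151.5),(237,212),(278.5,212)]]
print(np.round(P,4),np.mean(P,0))
a=onz(d,141,46.5,.006);b=onz(d,238.5,46.5,.006);print(a,b,np.degrees(np.arctan2(b[1]-a[1],b[0]-a[0])))
h=np.radians(-23);print('cradle',(a+b)/2+.045*np.array([-np.sin(h),np.cos(h),0]))
cv2.imwrite('pics/w7z.png',cv2.resize(d['c'][130:230,200:310,::-1],None,fx=6,fy=6))
```

```text
(236, 148, 43, 64)
[[0.4568 0.1375 0.063 ]
 [0.4969 0.1205 0.063 ]
 [0.4296 0.0763 0.063 ]
 [0.4719 0.0584 0.063 ]] [0.4638117  0.09819469 0.063     ]
[0.39841869 0.28442673 0.006     ] [0.50070505 0.24098611 0.006     ] -23.010741768209805
cradle [0.46714477 0.30412914 0.006     ]
```

View pics/w7z.png

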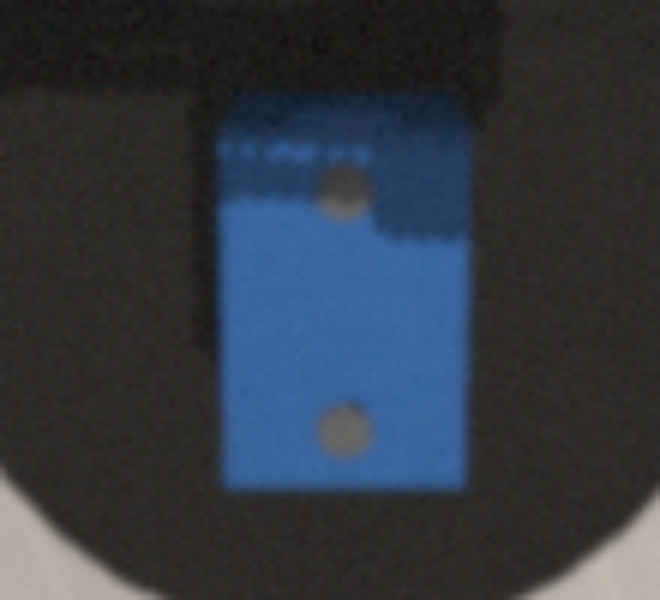

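Call:
play_rows(plan=[[1, 0, 0, 0, -8], [1, 0, 0, 0, -8], [1, 0, 0, 0, -8], [1, 0, 0, 0, -8], [1, 0, 0, 0, -8], [1, 0, 0, 0, -8], [1, 0, 0, 0, -8], [1, 0, 0, 0, -8]])

```text
t: 17.0
eef_pos: [0.4618, 0.0978, 0.1929]
ee_rot: [-0.001, 0.412, 0.911, -0.001]
wrist_force: [-1.1, 0.4, 0.5]
width: 0.0943
```

Call:
play_rows(plan=[[1, 0, 0, 0, -8], [1, 0, 0, 0, -8], [1, 0, 0, 0, -8], [1, 0, 0, 0, -2], [1, 0, 0, 0, 0], [1, 0, 0, 0, 0], [1, 0, 0, 0, 0], [1, 0, 0, 0, 0]])

```text
t: 17.8
eef_pos: [0.4626, 0.0983, 0.194]
ee_rot: [-0.0, 0.2, 0.98, -0.0]
wrist_force: [-0.2, 0.5, 0.5]
width: 0.0939
```

Run:
```python
from h import *
st();snap('wrist','w8');st()
```

```text
t 17.8 p [0.4626 0.0983 0.194 ] head 66.94 F [-0.2  0.5  0.5] w 0.0939 j7 1.04
t 17.85 p [0.4626 0.0984 0.194 ] head 66.96 F [-0.7 -0.8 -0.1] w 0.0936 j7 1.04
```

View pics/w8.png

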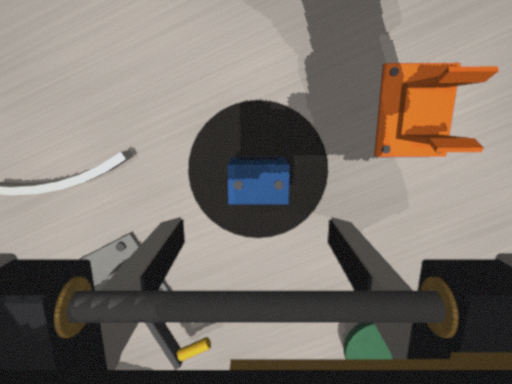

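Run:
```python
from h import *
d=dict(np.load('pics/w8.npz'))
cv2.imwrite('pics/w8z.png',cv2.resize(d['c'][40:180,360:510,::-1],None,fx=4,fy=4,interpolation=cv2.INTER_CUBIC))
a=onz(d,383.5,64,.006);b=onz(d,376,157.5,.006);print(a,b,np.degrees(np.arctan2(b[1]-a[1],b[0]-a[0])))
P=[onz(d,u,v,.063) for u,v in [(228,165),(290,165),(228,205.5),(290,205.5)]];print(np.mean(P,0))
```

```text
[0.40082335 0.2840491  0.006     ] [0.501907   0.24394044 0.006     ] -21.642527222881917
[0.46491555 0.09983415 0.063     ]
```

View pics/w8z.png

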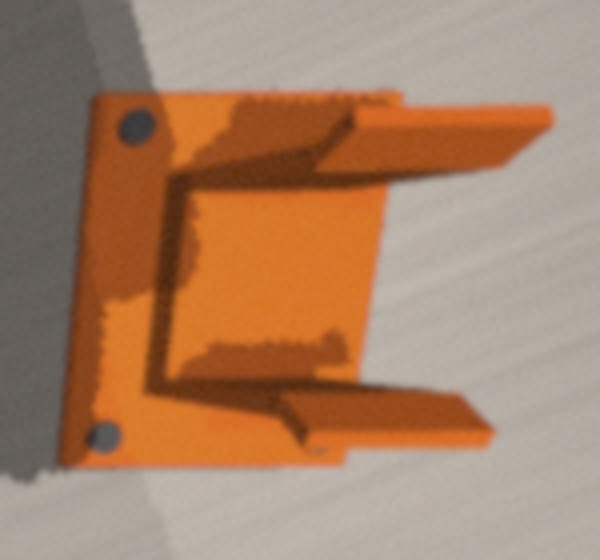

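Call:
play_rows(plan=[[1, 0, 0, 0.035, 0], [1, 0, 0, 0.035, 0], [1, 0, 0, 0.035, 0], [1, 0, 0, 0.03, 0], [1, 0, 0, 0.025, 0], [1, 0, 0, 0.015, 0], [1, 0, 0, 0.011, 0], [1, 0, 0, 0, 0]])

```text
t: 18.65
eef_pos: [0.462, 0.0981, 0.007]
ee_rot: [-0.001, 0.2, 0.98, -0.0]
wrist_force: [-0.3, -0.4, -0.3]
width: 0.0939
```

Close gently and lift a little.

Call:
play_rows(plan=[[0.6, 0, 0, 0, 0], [0.6, 0, 0, 0, 0], [0.5, 0, 0, 0, 0], [0.5, 0, 0, 0, 0], [0.5, 0, 0, 0, 0], [0.5, 0, 0, 0, 0], [0.5, 0, 0, 0, 0], [0.5, 0, 0, 0, 0]], newtons=30)

```text
t: 19.45
eef_pos: [0.4636, 0.0988, 0.0088]
ee_rot: [0.001, 0.199, 0.98, 0.001]
wrist_force: [0.5, 1.8, 6.1]
width: 0.0658
```

Call:
play_rows(plan=[[0.5, 0, 0, -0.01, 0], [0.5, 0, 0, -0.02, 0], [0.5, 0, 0, -0.03, 0], [0.5, 0, 0, -0.03, 0], [0.5, 0, 0, -0.03, 0], [0.5, 0, 0, -0.02, 0], [0.5, 0, 0, 0, 0], [0.5, 0, 0, 0, 0]])

```text
t: 20.25
eef_pos: [0.4619, 0.0981, 0.1478]
ee_rot: [-0.0, 0.199, 0.98, -0.0]
wrist_force: [0.5, 0.3, -3.6]
width: 0.0656
```

Run:
```python
from h import *
st()
a=snap('side','sd9')['color'];b=snap('scene','sc9')['color'];snap('wrist','w9');st()
cv2.imwrite('pics/x9.png',cv2.resize(cv2.hconcat([a[130:270,150:290],b[110:250,180:320]]),None,fx=2.8,fy=2.8)[:,:,::-1])
```

```text
t 20.25 p [0.4619 0.0981 0.1478] head 66.99 F [ 0.5  0.3 -3.6] w 0.0656 j7 1.07
t 20.4 p [0.4614 0.0979 0.1468] head 66.98 F [-0.1 -0.5 -3.1] w 0.0654 j7 1.07
```

View pics/x9.png

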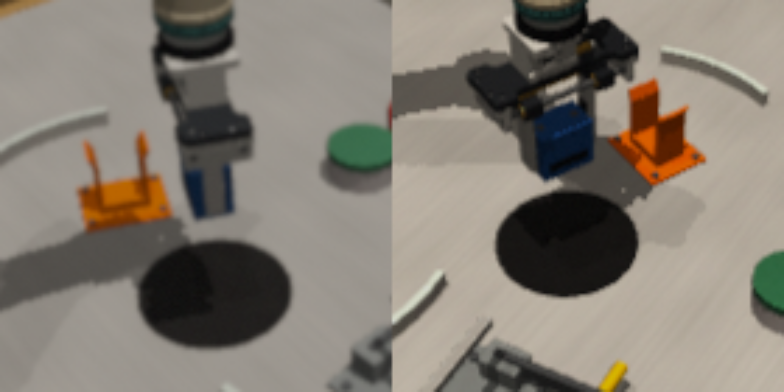

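View pics/w9.png

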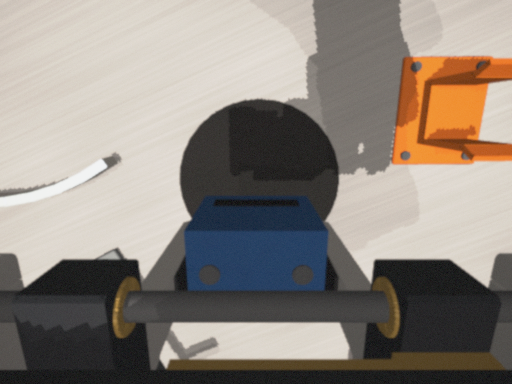

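Call:
play_rows(plan=[[0.5, 0.002, 0.01, -0.014, 0], [0.5, 0.002, 0.03, -0.014, 0], [0.5, 0.002, 0.03, -0.015, 0], [0.5, 0.002, 0.035, 0, 0], [0.5, 0.002, 0.035, 0, 0], [0.5, 0.002, 0.035, 0, 0], [0.5, 0.003, 0.015, 0, 0], [0.5, 0, 0, 0, 0]])

```text
t: 21.2
eef_pos: [0.522, 0.2812, 0.1893]
ee_rot: [-0.001, 0.198, 0.98, -0.0]
wrist_force: [-0.0, 0.9, -3.5]
width: 0.0659
```

Call:
play_rows(plan=[[0.5, 0, 0, 0, 0], [0.5, 0, 0, 0, 0], [0.5, 0, 0, 0, 0], [0.5, 0, 0, 0, 0], [0.5, 0, 0, 0, 0], [0.5, 0, 0, 0, 0], [0.5, 0, 0, 0, 0], [0.5, 0, 0, 0, 0]])

```text
t: 22.0
eef_pos: [0.5231, 0.279, 0.1911]
ee_rot: [0.0, 0.199, 0.98, 0.0]
wrist_force: [-0.1, -0.3, -2.6]
width: 0.0658
```

Run:
```python
from h import *
st()
d=snap('wrist','w10')
cv2.imwrite('pics/w10z.png',cv2.resize(d['color'][90:310,160:360,::-1],None,fx=4,fy=2.7,interpolation=cv2.INTER_CUBIC))
```

```text
t 22.0 p [0.5231 0.279  0.1911] head 66.99 F [-0.1 -0.3 -2.6] w 0.0658 j7 0.78
```

View pics/w10.png

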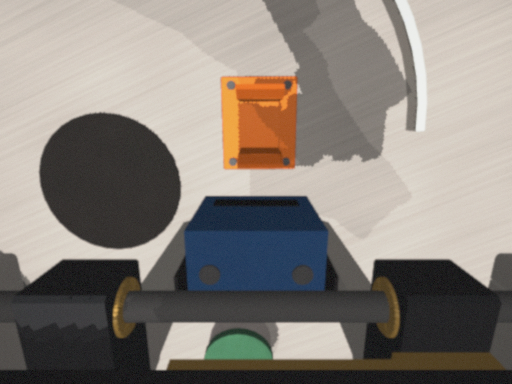

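View pics/w10z.png

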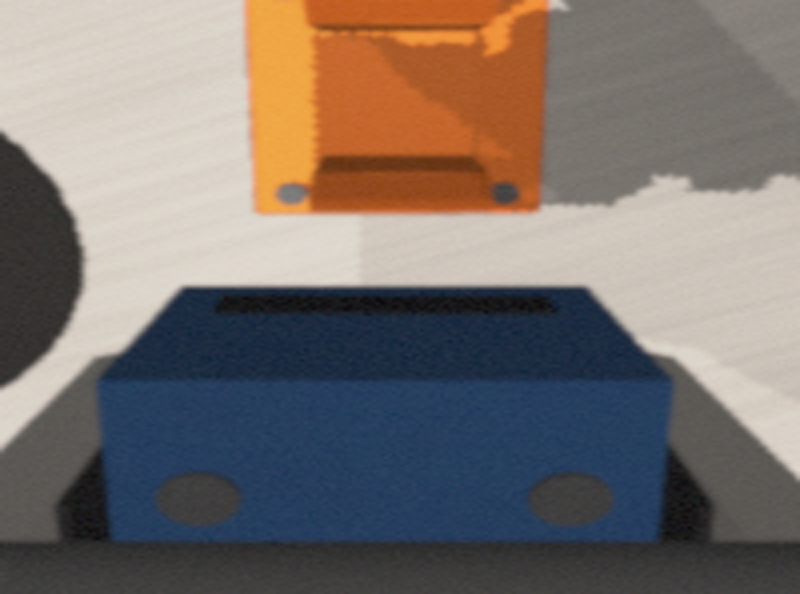

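Run:
```python
from h import *
d=dict(np.load('pics/w10.npz')); c=d['c'].astype(int)
m=((c[:,:,0]>130)&(c[:,:,2]<70)&(c[:,:,0]>c[:,:,1]*1.4)).astype(np.uint8);m[180:]=0
cn=max(cv2.findContours(m,0,1)[0],key=cv2.contourArea); ap=cv2.approxPolyDP(cn,4,True)[:,0];print(ap.tolist())
C=[(221.5,76.5),(297,76.5),(295.3,169),(224,169)]
P=np.array([onz(d,u,v,.006) for u,v in C]);print(P.round(4),P.mean(0))
e=P[3]-P[0];print('yaw x edge L',np.degrees(np.arctan2(e[1],e[0])));e=P[2]-P[1];print('R',np.degrees(np.arctan2(e[1],e[0])))
e=P[1]-P[0];print('T y',np.degrees(np.arctan2(e[1],e[0])),np.linalg.norm(e));e=P[2]-P[3];print('B y',np.degrees(np.arctan2(e[1],e[0])),np.linalg.norm(e))
t=manip.sense()['eef_pos'];h=np.radians(67)
X=np.array([-np.sin(h),np.cos(h)]);Y=np.array([np.cos(h),np.sin(h)])
print('delta x_t,y_t',(P.mean(0)[:2]-t[:2])@X,(P.mean(0)[:2]-t[:2])@Y)
# predict carriage corners (+x_t side, top, bottom) assuming underside 5.5mm below TCP
for z in (t[2]-.0055,t[2]+.0545):
  for sy in (-.033,.033):
    p=np.r_[t[:2]+.022*X+sy*Y,z];print(proj(d,p).round(1))
```

```text
[[223, 78], [223, 84], [229, 78], [236, 82], [232, 91], [223, 86], [226, 166], [231, 154], [237, 167], [292, 167], [296, 77]]
[[0.4006 0.2865 0.006 ]
 [0.4349 0.3672 0.006 ]
 [0.5359 0.3262 0.006 ]
 [0.5009 0.2438 0.006 ]] [0.46807122 0.30593407 0.006     ]
yaw x edge L -23.058770031333147
R -22.074268604540265
T y 66.9918673872444 0.08766784331303333
B y 66.9992164949383 0.08953934994604666
delta x_t,y_t 0.06112056264308897 0.0033031869921691247
[206.8 196. ]
[308.1 196. ]
[185.5 231.8]
[330.8 231.8]
```

Call:
play_rows(plan=[[0.5, 0.01, 0.001, 0, 0], [0.5, 0.015, 0.001, 0, 0], [0.5, 0.015, 0, 0, 0], [0.5, 0.01, 0, 0.02, 0], [0.5, 0.01, 0, 0.03, 0], [0.5, 0, 0, 0.02, 0], [0.5, 0, 0, 0.015, 0], [0.5, 0, 0, 0, 0]])

```text
t: 22.85
eef_pos: [0.4657, 0.3043, 0.1044]
ee_rot: [-0.002, 0.199, 0.98, -0.001]
wrist_force: [-0.1, -0.0, -4.0]
width: 0.0657
```

Run:
```python
from h import *
a=snap('side','sd11')['color'];b=snap('scene','sc11')['color'];snap('wrist','w11');st()
cv2.imwrite('pics/x11.png',cv2.resize(cv2.hconcat([a[120:220,145:245],b[90:190,220:320]]),None,fx=4,fy=4,interpolation=cv2.INTER_CUBIC)[:,:,::-1])
```

```text
t 23.0 p [0.4686 0.305  0.1069] head 67.02 F [ 0.  -0.4 -2.9] w 0.0661 j7 0.73
```

View pics/x11.png

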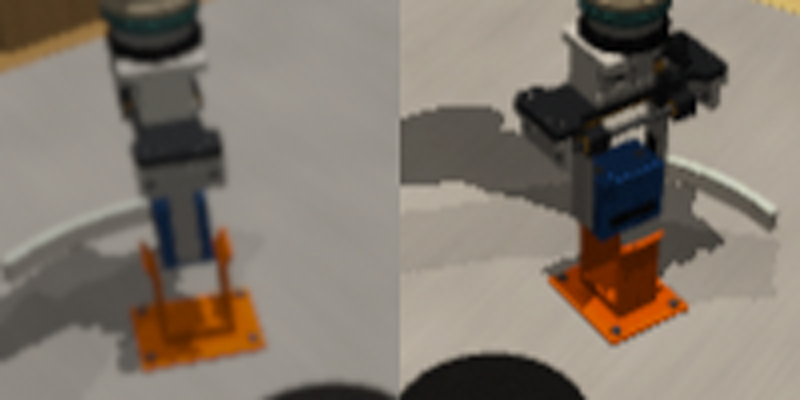

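View pics/w11.png

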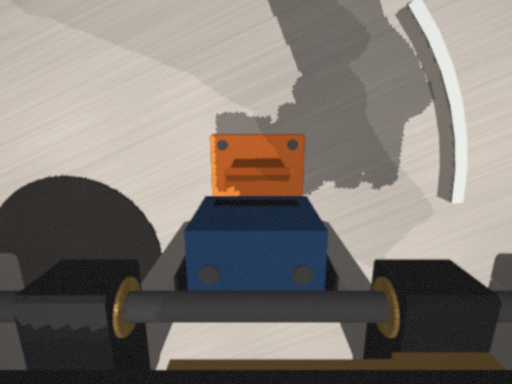

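Run:
```python
from h import *
d=dict(np.load('pics/sd11.npz'))
im=cv2.resize(d['c'][160:220,170:220,::-1],None,fx=10,fy=10,interpolation=cv2.INTER_CUBIC)
cv2.imwrite('pics/sd11z.png',im)
h=np.radians(67);X=-np.array([-np.sin(h),np.cos(h)]);Y=np.array([np.cos(h),np.sin(h)])
# X=cradle +x ; predicted pixels
t=np.array([.4686,.305]);
for n,o in (('assumed cradle=TCP',t),):
  for sx in (-.026,.026):
    for yy in (-.022,.022): print('floor',sx,yy,((proj(d,np.r_[o+sx*X+yy*Y,.02])-[170,160])*10).round())
  for sx in (-.022,.022): print('carr bottom near',((proj(d,np.r_[t+sx*X-.033*Y,.1014])-[170,160])*10).round(), 'top',((proj(d,np.r_[t+sx*X-.033*Y,.1614])-[170,160])*10).round())
  for sx in (-.055,.055): 
    for yy in (-.045,.045):print('base',((proj(d,np.r_[o+sx*X+yy*Y,.006])-[170,160])*10).round())
```

```text
floor -0.026 -0.022 [171. 430.]
floor -0.026 0.022 [153. 355.]
floor 0.026 -0.022 [318. 403.]
floor 0.026 0.022 [297. 329.]
carr bottom near [157. 260.] top [134. 112.]
carr bottom near [288. 237.] top [269.  89.]
base [102. 517.]
base [ 70. 362.]
base [415. 458.]
base [368. 308.]
```

View pics/sd11z.png

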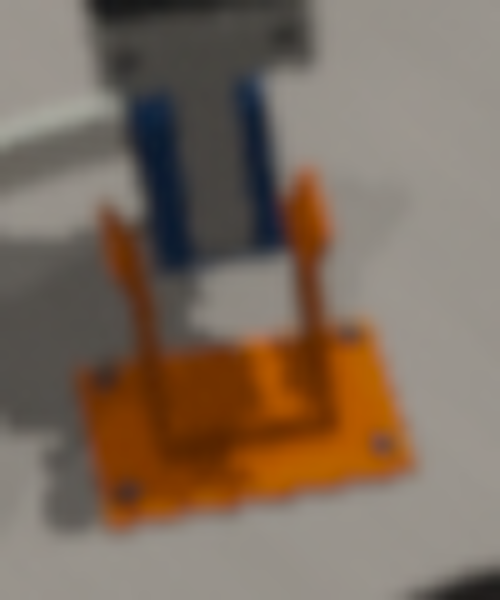

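Call:
play_rows(plan=[[0.5, -0.001, 0, 0.005, 0], [0.5, 0, 0, 0.01, 0], [0.5, 0, 0, 0.01, 0], [0.5, 0, 0, 0.01, 0], [0.5, 0, 0, 0.01, 0], [0.5, 0, 0, 0.005, 0], [0.5, 0, 0, 0, 0], [0.5, 0, 0, 0, 0]])

```text
t: 23.8
eef_pos: [0.4697, 0.3038, 0.056]
ee_rot: [-0.0, 0.2, 0.98, -0.0]
wrist_force: [0.2, 0.5, -3.1]
width: 0.0661
```

Run:
```python
from h import *
d=snap('side','sd12');e=snap('scene','sc12');st()
cv2.imwrite('pics/x12.png',cv2.resize(cv2.hconcat([d['color'][150:220,165:235],e['color'][120:190,240:310]]),None,fx=5.6,fy=5.6,interpolation=cv2.INTER_CUBIC)[:,:,::-1])
```

```text
t 23.9 p [0.47   0.304  0.0564] head 66.98 F [ 0.9 -0.5 -3.1] w 0.0658 j7 0.75
```

View pics/x12.png

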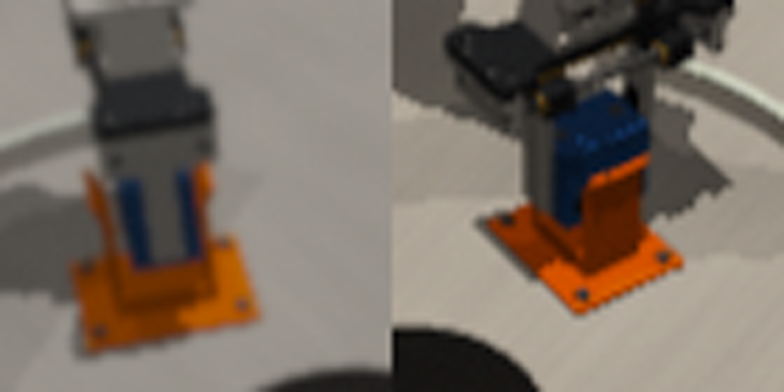

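Call:
play_rows(plan=[[0.5, 0, 0, 0.006, 0], [0.5, 0, 0, 0.008, 0], [0.5, 0, 0, 0.008, 0], [0.5, 0, 0, 0.005, 0], [0.5, 0, 0, 0.001, 0], [0.5, 0, 0, 0, 0], [0.5, 0, 0, 0, 0], [0.5, 0, 0, 0, 0]])

```text
t: 24.7
eef_pos: [0.4698, 0.304, 0.0284]
ee_rot: [0.0, 0.2, 0.98, 0.0]
wrist_force: [0.0, 0.0, -3.4]
width: 0.066
```

Call:
play_rows(plan=[[0.5, 0, 0, 0.001, 0], [0.5, 0, 0, 0, 0], [0.5, 0, 0, 0.001, 0], [0.5, 0, 0, 0, 0], [0.5, 0, 0, 0.0005, 0], [0.5, 0, 0, 0, 0], [0.5, 0, 0, 0, 0], [0.5, 0, 0, 0, 0]])

```text
t: 25.5
eef_pos: [0.4696, 0.3039, 0.0259]
ee_rot: [0.0, 0.2, 0.98, 0.0]
wrist_force: [-1.8, -0.4, 3.8]
width: 0.0659
```

Call:
play_rows(plan=[[0.5, 0, 0, 0.0005, 0], [0.5, 0, 0, 0, 0], [0.5, 0, 0, 0, 0], [0.5, 0, 0, -0.0005, 0], [0.6, 0, 0, 0, 0], [0.7, 0, 0, 0, 0], [0.75, 0, 0, 0, 0], [0.75, 0, 0, 0, 0]])

```text
t: 26.3
eef_pos: [0.4701, 0.3041, 0.0255]
ee_rot: [0.0, 0.2, 0.98, 0.0]
wrist_force: [0.6, -0.3, -0.4]
width: 0.0704
```

Run:
```python
from h import *
d=snap('side','sd13');e=snap('scene','sc13');st()
cv2.imwrite('pics/x13.png',cv2.resize(cv2.hconcat([d['color'][150:220,165:235],e['color'][120:190,240:310]]),None,fx=5.6,fy=5.6,interpolation=cv2.INTER_CUBIC)[:,:,::-1])
```

```text
t 26.4 p [0.4699 0.304  0.0254] head 66.98 F [ 0.3  0.9 -0.7] w 0.0706 j7 0.76
```

View pics/x13.png

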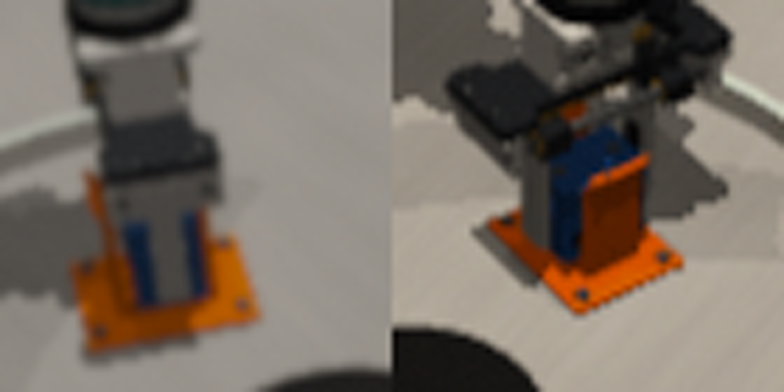

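Seated and released. I'll open a bit more and go straight up.

Call:
play_rows(plan=[[0.9, 0, 0, 0, 0], [0.9, 0, 0, 0, 0], [0.9, 0, 0, 0, 0], [0.9, 0, 0, -0.01, 0], [0.9, 0, 0, -0.03, 0], [0.9, 0, 0, -0.04, 0], [0.9, 0, 0, -0.04, 0], [0.9, 0, 0, -0.04, 0]])

```text
t: 27.2
eef_pos: [0.4694, 0.3037, 0.1879]
ee_rot: [0.0, 0.2, 0.98, 0.0]
wrist_force: [0.6, 0.8, -0.4]
width: 0.0846
```

Call:
play_rows(plan=[[0.9, -0.02, 0, -0.02, 0], [0.9, -0.04, 0, 0, 0], [0.9, -0.01, 0, 0, 0], [0.9, 0, 0, 0, 0], [0.9, 0, 0, 0, 0], [0.9, 0, 0, 0, 0], [0.9, 0, 0, 0, 0], [0.9, 0, 0, 0, 0]])

```text
t: 28.0
eef_pos: [0.5332, 0.2771, 0.2055]
ee_rot: [-0.0, 0.199, 0.98, -0.0]
wrist_force: [0.2, -0.0, -0.3]
width: 0.0847
```

Run:
```python
from h import *
d=snap('side','sd14');e=snap('scene','sc14');w=snap('wrist','w14');st()
R=lambda i,y,x:cv2.resize(i[y:y+70,x:x+70],None,fx=5.6,fy=5.6,interpolation=cv2.INTER_CUBIC)
cv2.imwrite('pics/x14.png',cv2.hconcat([R(d['color'],150,165),R(e['color'],120,240)])[:,:,::-1])
cv2.imwrite('pics/w14z.png',cv2.resize(w['color'][50:200,180:340],None,fx=4,fy=4,interpolation=cv2.INTER_CUBIC)[:,:,::-1])
```

```text
t 28.15 p [0.5337 0.2767 0.2056] head 67.01 F [-0.1 -0.1  0.5] w 0.0846 j7 0.79
```

View pics/x14.png

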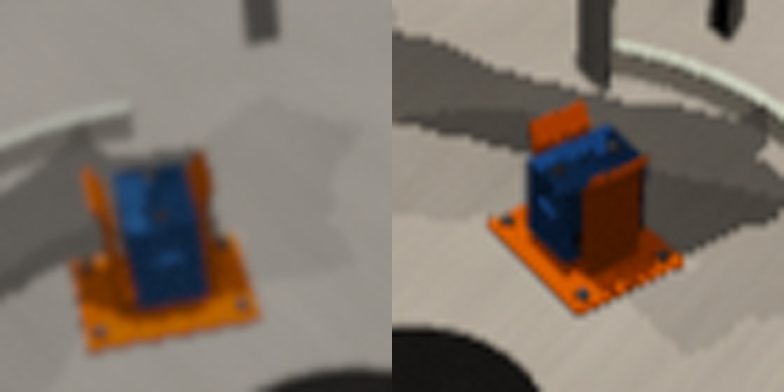

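View pics/w14z.png

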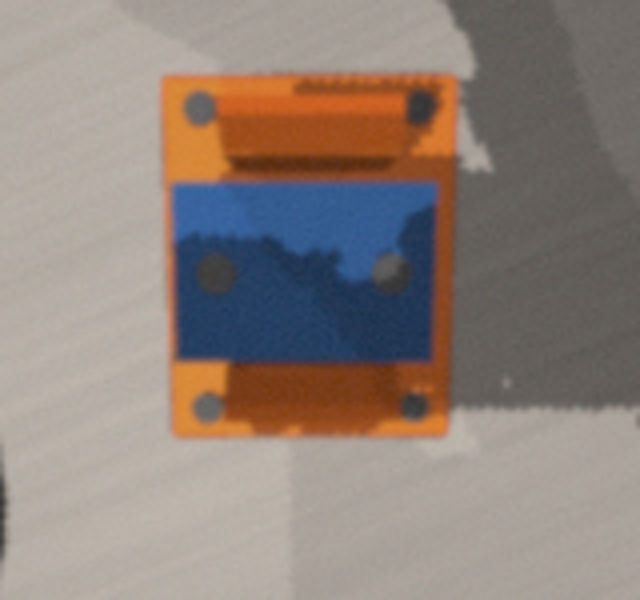

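View pics/sc14.png

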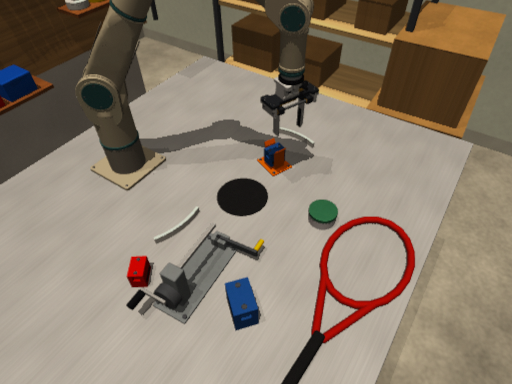

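Run:
```python
from h import *
d=dict(np.load('pics/w14.npz'));f=lambda p,z:onz(d,180+p[0]/4,50+p[1]/4,z)
h=np.radians(67);X=-np.array([-np.sin(h),np.cos(h)]);Y=np.array([np.cos(h),np.sin(h)])
T=np.array([f(p,.08) for p in [(172,183),(438,183),(433,361),(176,361)]]);B=np.array([f(p,.006) for p in [(163,75),(457,75),(447,436),(173,436)]])
for n,a in (('top',T),('base',B)): print(n,a.mean(0).round(4),np.linalg.norm(a[1]-a[0]).round(4),np.linalg.norm(a[2]-a[1]).round(4))
q=(T.mean(0)-B.mean(0))[:2];print('x',q@X,'y',q@Y)
a=dict(np.load('pics/sc14.npz'))['c'].astype(int);b=dict(np.load('pics/scene0.npz'))['c'].astype(int)
D=np.abs(a-b).sum(2)
for n,(y0,y1,x0,x1) in {'tin':(195,230,300,345),'gA':(125,150,270,320),'gB':(200,245,150,205)}.items(): print(n,(D[y0:y1,x0:x1]>90).sum())
```

```text
top [0.4695 0.3032 0.08  ] 0.0656 0.0434
base [0.468  0.3057 0.006 ] 0.0882 0.1088
x 0.0023203453729075288 y -0.0017024688527253775
tin 0
gA 476
gB 124
```

Run:
```python
from h import *
print(manip.finish_job()); st()
```

```text
the job is handed in; nothing more can be done
None
the job is handed in; nothing more can be done
```

The job is done and handed in at about 28 s of the 72 s allowed; the hand-in reported no verdict.

- **Keeper:** I gripped the peg and followed its arc down until the wrist force rose to about 24 N. The pictures then showed the arm lying flat.
- **First move:** I gripped the carriage across its 44 mm sides, lifted it 4 mm to free it on the bar and slid it off the open end. I then set it upright on the mat, within about 2 mm of the mat's centre, and released it.
- **Second move:** I took it up again by its two ends and lowered it into the cradle. The force changed from about −3 N to +4 N when it met the floor. Then I let go and moved the arm clear.

**Last checks**
- **Position:** the wrist camera put the carriage about 2.3 mm off centre across the channel (limit 6 mm) and 1.7 mm off along it (limit 11 mm). It looked upright and fully down, with both ends sticking out.
- **Bystanders:** the tin had not moved. In the image comparison, pixels changed around both guards. I put that down to the arm's shadow, the gripper and the carriage having gone, because both guards look to be in their old places. I did not measure their positions.
- **Disagreement:** the fixed cameras and the wrist camera differed by up to 6 mm on where the cradle is. I mostly used the wrist camera and corrected by 1 mm from the side view before lowering.

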